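Load a slide holder under the photometer's spring clip

ROBOT

A 6-joint arm with a two-finger parallel gripper is mounted at the origin on the work surface. World frame = base frame: x ahead of the robot, y to its left, z up, the work surface at z = 0. Lengths are in mm, angles in rad, forces in N, time in s.
With the tool pointing down it reaches from about 350 to 875 mm from the base axis. Payload 4.2 kg.
Tool frame: the origin (TCP) lies at the very end of the fingers, on their centre line; the grasp point (between the pads) lies pinch_z behind it (pinch_z is the distance from the TCP to the grasp point, in mm); z points along the fingers, y is the line along which they close (so a half turn about z gives the same grasp; the last joint's range is limited). The gripper opens to 87 mm and grips with 3 to 60 N. Pads are 19 mm wide; open, the fingers measure 117 mm over their backs; the gripper's body (75 mm by 190 mm) begins 51 mm behind the grasp point.
Start: joints at [1.529, 0.385, 0.008, 0, -1.194, -0.259], TCP at [185.145, 596.926, 222.55] pointing down, gripper open.
Joint ranges: [-3.14, 3.14], [-1.21, 2.06], [-1.07, 1.41], [-3.16, 2.05], [-2.99, -0.16], [-3.1, 3.1]. Speed limits (rad/s): [2.79, 2.79, 3.14, 3.14, 3.14, 3.14].

INTERFACE

Orientations are given as a rotation vector (axis times angle).
In Python, from rig import * gives the robot as it stands.
- The arm moves only by the tool servo_tool, never from a script. Its argument "steps" is a list of rows, each a list of 7 numbers: the shift along the tool's x, y, z in units of 40 mm (1.0 is 40 mm), then the turn, a rotation vector about the tool's x, y, z in units of 5 degrees (1.0 is 5 degrees), then the opening in per cent of the stroke, from 0 (shut) to 100 (fully open). A call has 1 to 8 rows; each row is the pose to reach, as a shift and turn from the pose commanded when the call began, along the tool's axes at that moment; what a row does not reach only later rows make up. A row lasts 1/8 s, in which the tool goes at most 62.5 mm and 10.7 degrees, less where a joint would pass 70% of its speed; a pose out of reach is approached as far as the arm can. A call with a gripper value outside its range is refused whole. The fingers move at their own pace and stop on an object; "squeeze" is the grip in N (left out, the last holds). Time passes only in rows, so rows that repeat a pose let the fingers close. It gives the time, the measured TCP pose, the force, the opening and the grip force at its end, in the units of the state.
- get_obs(): the state, without advancing time (a new reading comes with each control period).
- get_image(name): name is "scene" or "top" or "wrist"; returns the picture (400x640x3 uint8, blue, green, red); there is no depth.
- camera_info(name): a dict with "fx", "fy", "cx", "cy" (pixels), "dist_coeffs" ([k1, k2, p1, p2, k3] as OpenCV has them; the pictures are not rectified), "rvec" (rotation vector, rad) and "tvec" (3), from world to camera coordinates, as OpenCV has them; the wrist camera has in their place "hand_eye" (4x4, takes a point from camera to tool coordinates, whose origin is the TCP and whose axes are the flange's). Camera axes: x right, y down, z forward; pixel columns grow to the right and rows downward; lengths in mm; the calibration is good to about 2 mm. A picture is of the moment at which its call begins: read the wrist's pose just before it. camera_info takes no time and is no camera call.
- sign_off(): hands the job in; it is judged then, once.
The state is a dict: "time": time; "qpos": joint angles; "qd": joint speeds; "joint_efforts": joint torques, N m; "position": TCP position; "ee_rot": TCP orientation; "force": force on the tool from outside, world axes, zero at the start; "wrist_torque": the same for the moment, N m; "opening": finger opening in mm; "grip_force": force on a finger pad.
Only numpy, scipy, OpenCV 4.12 (cv2) and the standard library are available. Lean on these libraries where they do the work, as an engineer would, in place of code of your own. Each camera call takes 0.05 s, during which the arm holds its last target. There are 200 camera calls.

TASK

Load the slide holder on the photometer stage: with one fingertip hold the spring clip's long thumb bar down so that its jaw lifts, and meanwhile with the other fingertip push the holder along its track under the jaw until it is fully home against the stop. Then let the clip close on the holder and move clear. Do not lift the holder, and leave the bottles and other things where they are.

Things in the scene. Friction and masses are not known exactly. Their poses are not given: they have to be found in the camera images.
- stage: Photometer slide stage, fixed, placed anew each time. Origin at table height; its x is the loading direction (towards the stop), y towards the thumb bar, z up. Grey bed x -145 to 65, y -40 to 82 mm, top 30 mm above the table; white read head x 64 to 134, 55 mm tall. Two guide rails 8 mm high, x -30 to 50, inner faces at y +-21.5 mm; behind them the bed is open. Hinge lugs (x -140 and 45, y 34) rise to 56 mm.
- stop (a point): Middle of the stop's face at bed height: x 50, y 0, z 30 mm in the stage's frame. The stop is a 16 mm high block across the far end of the track; the holder's front face touches it when fully home.
- holder: The slide holder: flat aluminium block 90 (its x, the loading direction) x 40 x 14 mm with a glass slide in its top, loose, about 0.1 kg. Origin: centre of its underside. It starts on the bed with its nose between the rails, short of the jaw, 40 to 60 mm from home. Fully home its origin is at x 5, y 0, z 30 mm of the stage's frame and its tail face at x -40 mm.
- clip (a joint): Angle of the spring clip (rad), a steel rocker hinged along the stage's x: thumb bar on one side, jaw on the other. 0 = closed; pressing the bar down raises it and lifts the jaw. 0.29 = jaw resting on the holder, above 0.33 the holder passes freely, 0.42 = bar at its stop. It springs shut when let go. The bar takes about 1 N to start and 5 N fully down.
- clip_bar (a point): Centre of the thumb bar's top face; the bar is a flat strip 105 mm long (stage x -135 to -30) and 24 mm wide. At rest at y 64 mm, 48 mm above the table, sloping up outwards by 0.42 rad; fully pressed level, at y 61 (strip y 49 to 73), 36 mm above the table: 6 mm above the bed, 8 mm below the holder's top. Equally high all along, so a fingertip can slide along it towards the stop.
- clip_jaw (a point): Underside of the clip's jaw, a blunt 8 mm thick bar over the track, stage x 18 to 38, y about 8 mm. Closed, it is 6 mm above the bed and blocks the 14 mm thick holder; with the clip fully pressed it is about 3.5 mm clear of the holder's top.
- clip_hinge (a point): On the clip's hinge axis, midway along the thumb bar: stage y 34 mm, 50 mm above the table. The hinge barrel, 10 mm thick, runs along stage x -137 to 40 mm between holder and thumb bar, top at 55 mm.
- dropper_a: a dropper bottle, 25 mm across, 65 mm tall, standing on the table beside the stage
- dropper_b: a second dropper bottle of the same size
- dropper_c: a third dropper bottle of the same size, on the thumb-bar side of the stage
- slide_box: closed white slide box 85 x 45 x 32 mm on the table on the side away from the thumb bar
- dish: flat closed dish, 70 mm across, 16 mm tall, on the table on the thumb-bar side
- beaker: glass beaker, 64 mm across, 75 mm tall, off to the robot's right
- spare_holder: a spare slide holder like the one on the stage, lying on the table off to the robot's left; not needed
Not all that is in view belongs to the job. What is shaped like the holder but black or purple is not meant.

How it is judged (in metres and radians):
On the way, in this order (a step that is already met when the one before it is completed fails the run):
1. the clip's thumb bar is held down by the fingers, the holder not yet under the jaw (value of joint clip above 0.32 rad and contact force between the fingers and stage above 1 N and x of holder in the frame of stage below -0.027 m), for 0.2 s.
2. with the clip still held down, the fingers push the holder in under the raised jaw (value of joint clip above 0.3 rad and contact force between the fingers and stage above 1 N and contact force between the fingers and holder above 0.1 N and x of holder in the frame of stage above -0.02 m).
At the end, for the whole second after the job is handed in: the holder lies flat in its track within 3 mm of the stop, at rest, with the released clip's jaw resting on it (clip angle 0.24 to 0.325 rad) (x of holder in the frame of stage between 0.002 and 0.008 m and y of holder in the frame of stage between -0.004 and 0.004 m and z of holder in the frame of stage between 0.027 and 0.033 m and angle between the x axis of holder and the x axis of stage, either way round below 0.06 rad and angle between holder's own z axis and vertical below 0.06 rad and value of joint clip between 0.24 and 0.325 rad and linear speed of holder below 0.01 m/s); the robot touches nothing.
It fails at once if the holder is lifted or tipped (more than 8 mm off the bed or 0.2 rad) (z of holder in the frame of stage above 0.038 m or angle between holder's own z axis and vertical above 0.2 rad).
It fails at once if a bottle, box, dish, beaker or the spare holder is moved by more than 20 mm (distance of any of dropper_a, dropper_b, dropper_c, slide_box, dish, beaker, spare_holder from where it was at the start of the episode above 0.02 m).
It also fails if it takes over 53 s, if anything falls off the work surface, if the arm or the gripper's body presses on something with over 40 N, if the wrist force passes 120 N, or if a joint passes its speed limit or range.

## Working session

There is one attempt and no reset: what is moved stays moved. The work goes in short steps, Python scripts to look and compute and a tool call to move; the robot and the scene stay as the last step left them, time stands still between calls to the robot, and variables do not carry over. Pictures are saved under pics/ and viewed, at most 10 in all, crops included, and the job is handed in when it is done.

Besides the shell and the picture viewer there is one more tool, called after "Emit:" by a JSON object that holds its "api" and its "payload". servo_tool: Moves the arm, as the interface text tells. Its arguments: {"type":"object","properties":{"steps":{"type":"array"},"squeeze":{"type":"number"}},"required":["steps"]}

```bash
mkdir -p pics; ls; python3 - <<'E'
from rig import *
import cv2
o=get_obs();print(o)
for n in("scene","top","wrist"):
    cv2.imwrite(f"pics/{n}0.png",get_image(n));print(n,camera_info(n))
E
```

```text
pics
{'time': 0.0, 'qpos': array([ 1.52856828e+00,  3.85548646e-01,  6.64387442e-03, -4.94992352e-04,
       -1.19398366e+00, -2.58596820e-01]), 'qd': array([-6.33409825e-04,  2.25528739e-03, -8.66920584e-04, -1.02132191e-03,
       -7.74697841e-05,  1.72770721e-04]), 'joint_efforts': array([-1.29868572e-04, -3.90662026e+01,  1.87402815e+01,  4.21992704e+00,
        1.10156063e-02, -1.91166191e-04]), 'position': array([185.00006822, 596.37381335, 221.47202504]), 'ee_rot': array([ 3.10397357e+00, -4.70719168e-01, -3.63382048e-04]), 'force': array([ 0.18948634,  0.05761779, -0.54404027]), 'wrist_torque': array([-0.00318314, -0.05297758,  0.00199859]), 'grip_force': 0.0, 'opening': 86.96355112828272}
scene {'fx': 437.8634697504225, 'fy': 437.8634697504225, 'cx': 324.3620102892406, 'cy': 205.93826507324738, 'dist_coeffs': array([-0.00593735,  0.        ,  0.        ,  0.        ,  0.        ]), 'rvec': array([ 1.65413547,  1.98573052, -0.76147716]), 'tvec': array([ 101.97774113, -336.28516591, 1693.46929508])}
top {'fx': 391.34069329112344, 'fy': 391.34069329112344, 'cx': 315.5917817777021, 'cy': 199.24714287175027, 'dist_coeffs': array([-0.02702608,  0.        ,  0.        ,  0.        ,  0.        ]), 'rvec': array([ 2.16777387, -2.20871707,  0.06753724]), 'tvec': array([   9.10113252,  539.82857562, 1263.90707908])}
wrist {'fx': 354.87930281901004, 'fy': 354.87930281901004, 'cx': 318.9363246227677, 'cy': 204.5380121946917, 'dist_coeffs': array([-0.05311285,  0.        ,  0.        ,  0.        ,  0.        ]), 'hand_eye': array([[-5.47746380e-04, -9.55431584e-01, -2.95212109e-01,
         8.21768817e+01],
       [ 9.99999835e-01, -5.73925829e-04,  2.03438305e-06,
        -1.04643690e-01],
       [-1.71373568e-04, -2.95212059e-01,  9.55431741e-01,
        -1.61624512e+02],
       [ 0.00000000e+00,  0.00000000e+00,  0.00000000e+00,
         1.00000000e+00]])}
```

View pics/top0.png

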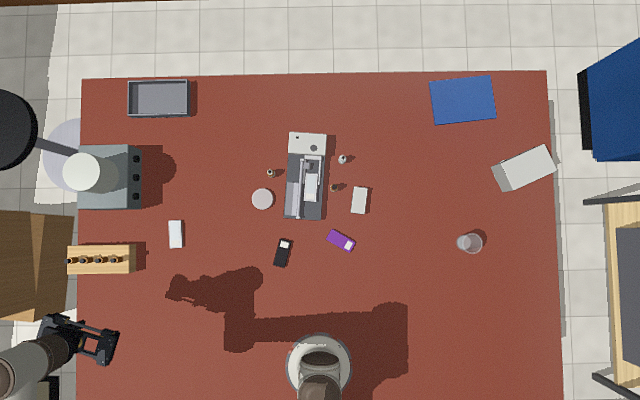

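View pics/scene0.png

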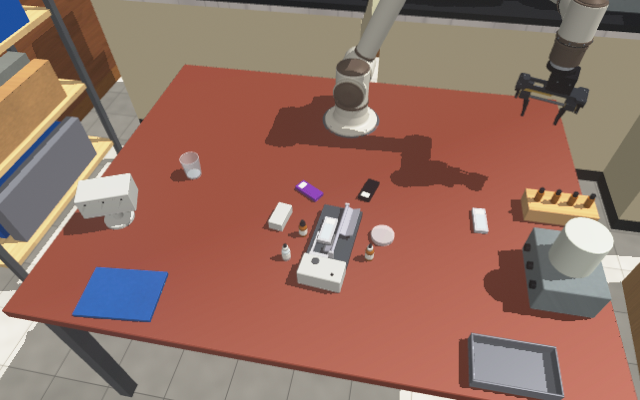

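The top view shows the stage at about (306,175) px with the read head at the far end (307,142). The thumb bar is on the left (robot +y) and the holder at about (312,188). I'll enlarge it.

```bash
python3 - <<'E'
import cv2
a=cv2.imread("pics/top0.png")[122:228,240:380]
cv2.imwrite("pics/topc.png",cv2.resize(a,None,fx=5.6,fy=5.6,interpolation=cv2.INTER_CUBIC))
E
cat > h.py <<'E'
from rig import *
import numpy as np,cv2
from scipy.spatial.transform import Rotation as R
def pix2w(name,uv,z,obs=None):
    c=camera_info(name);K=np.array([[c['fx'],0,c['cx']],[0,c['fy'],c['cy']],[0,0,1]])
    n=cv2.undistortPoints(np.array(uv,float).reshape(-1,1,2),K,c['dist_coeffs']).reshape(-1,2)
    d=np.c_[n,np.ones(len(n))]
    if 'rvec' in c:
        Rm=cv2.Rodrigues(c['rvec'])[0];o=-Rm.T@np.array(c['tvec']).ravel();d=d@Rm
    else:
        T=c['hand_eye'];Rt=R.from_rotvec(obs['ee_rot']).as_matrix()
        o=obs['position']+Rt@T[:3,3];d=d@(Rt@T[:3,:3]).T
    z=np.broadcast_to(z,(len(d),))
    return o+d*((z-o[2])/d[:,2])[:,None]
def w2pix(name,P,obs=None):
    c=camera_info(name);K=np.array([[c['fx'],0,c['cx']],[0,c['fy'],c['cy']],[0,0,1]])
    if 'rvec' in c: rv,tv=c['rvec'],c['tvec']
    else:
        T=c['hand_eye'];Rt=R.from_rotvec(obs['ee_rot']).as_matrix()
        Rc=Rt@T[:3,:3];o=obs['position']+Rt@T[:3,3];rv=cv2.Rodrigues(Rc.T)[0];tv=-Rc.T@o
    return cv2.projectPoints(np.array(P,float),rv,tv,K,c['dist_coeffs'])[0].reshape(-1,2)
E
```

```text
(no output)
```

View pics/topc.png

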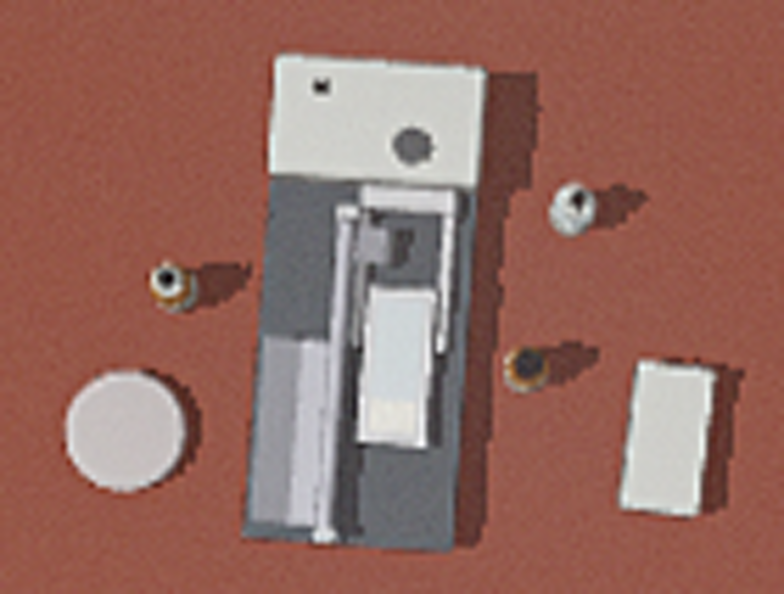

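```bash
cat >> h.py <<'E'
from scipy.optimize import least_squares
def fit(name,uv,S,obs=None):
    S=np.array(S,float);W=pix2w(name,uv,S[:,2],obs)
    def f(p):
        c,s=np.cos(p[2]),np.sin(p[2])
        return (W[:,:2]-p[:2]-S[:,:2]@np.array([[c,s],[-s,c]])).ravel()
    r=least_squares(f,[W[:,0].mean(),W[:,1].mean(),0]);return r.x,r.fun.reshape(-1,2).round(1)
def to_stage(p,P):
    c,s=np.cos(p[2]),np.sin(p[2]);P=np.array(P,float).copy();P[...,:2]=(P[...,:2]-p[:2])@np.array([[c,-s],[s,c]]);return P
def to_world(p,P):
    c,s=np.cos(p[2]),np.sin(p[2]);P=np.array(P,float).copy();P[...,:2]=P[...,:2]@np.array([[c,s],[-s,c]])+p[:2];return P
def plan(p,tgt):  # tgt: stage xyz; prints move units in tool frame, with turn to make tool x = stage x
    o=get_obs();Rt=R.from_rotvec(o['ee_rot']);d=Rt.inv().apply(to_world(p,tgt)-o['position'])/40
    best=None
    for k in(0,np.pi):
        G=R.from_euler('z',p[2]+k)*R.from_matrix(np.diag([1.,-1,-1]));t=np.degrees((Rt.inv()*G).as_rotvec())/5
        print(k,'shift',d.round(3),'turn',t.round(3))
    print('tcp stage',to_stage(p,o['position']).round(1),'q6',o['qpos'][5],'F',o['force'].round(2),'t',o['time'],'op',o['opening'])
E
python3 - <<'E'
from h import *
u=lambda a:[(240+(x+.5)/5.6-.5,122+(y+.5)/5.6-.5) for x,y in a]
p,r=fit("top",u([(245,537),(455,549),(275,55),(487,67),(270,172),(477,187)]),[(-145,82,30),(-145,-40,30),(134,82,55),(134,-40,55),(64,82,55),(64,-40,55)])
print(p,r.tolist())
H=pix2w("top",u([(357,440),(427,447),(367,287),(436,292)]),44);print(to_stage(p,H).round(1))
print('bottles',to_stage(p,pix2w("top",u([(170,280),(525,365),(573,208),(125,430)]),[65,65,65,16])).round(0))
plan(p,[-60,20,230])
E
```

```text
[ 6.18881684e+02  1.06902566e+01 -8.37854693e-02] [[0.7, -0.2], [1.8, 0.3], [-1.6, 0.2], [-0.8, 0.2], [0.3, -1.9], [-0.4, 1.5]]
[[-84.9  20.6  44. ]
 [-86.3 -19.7  44. ]
 [  3.4  20.7  44. ]
 [  3.1 -19.   44. ]]
bottles [[ -3. 131.  65.]
 [-38. -72.  65.]
 [ 53. -94.  65.]
 [-86. 158.  16.]]
0 shift [13.127 10.607 -0.188] turn [ 2.000e-02  1.000e-03 -2.488e+00]
3.141592653589793 shift [13.127 10.607 -0.188] turn [ 2.0000e-03 -2.9000e-02  3.3512e+01]
tcp stage [-481.4  547.4  221.7] q6 -0.2585911085642641 F [-0.07  0.2   0.46] t 0.15 op 86.8207527946992
```

Emit:
{"api": "servo_tool", "payload": {"steps": [[1.5,1.2,0,0,0,-0.5,53],[3,2.4,0,0,0,-1,53],[4.5,3.6,0,0,0,-1.5,53],[5.5,4.4,0,0,0,-2,53],[6.5,5.2,0,0,0,-2.5,53],[7.5,6.1,0,0,0,-2.5,53],[8.5,6.9,0,0,0,-2.5,53],[9.5,7.7,0,0,0,-2.5,53]]}}

```text
time: 1.15
position: [457.5, 188.1, 222.6]
ee_rot: [-3.139, 0.131, -0.0]
force: [1.4, 0.8, 0.5]
opening: 46.2
grip_force: 0.0
```

```bash
python3 - <<'E'
from h import *
plan(np.array([618.9,10.7,-.0838]),[-70,20,190])
E
```

```text
0 shift [2.639 3.582 0.814] turn [-0.001 -0.     0.006]
3.141592653589793 shift [2.639 3.582 0.814] turn [ 1.0000e-03 -2.0000e-03 -3.5994e+01]
tcp stage [-175.6  163.2  222.6] q6 0.7686016406667998 F [1.38 0.78 0.53] t 1.15 op 46.17893076773399
```

Emit:
{"api": "servo_tool", "payload": {"steps": [[1,1.2,0.2,0,0,0,53],[2,2.4,0.4,0,0,0,53],[2.6,3.58,0.8,0,0,0,53],[2.6,3.58,0.8,0,0,0,53],[2.6,3.58,0.8,0,0,0,53]]}}

```text
time: 1.78
position: [548.6, 38.7, 190.3]
ee_rot: [3.139, -0.131, -0.001]
force: [1.1, -0.0, -0.0]
opening: 46.2
grip_force: 0.0
```

```bash
python3 - <<'E'
from h import *
o=get_obs();np.save('o1.npy',o,allow_pickle=True);print(o['position'],o['qd'].round(3).max())
im=get_image("wrist");cv2.imwrite("pics/w1.png",im)
cv2.imwrite("pics/w1b.png",cv2.resize(im,(800,500),interpolation=cv2.INTER_CUBIC))
E
```

```text
[548.56042143  38.71708121 190.34522405] 0.03
```

View pics/w1b.png

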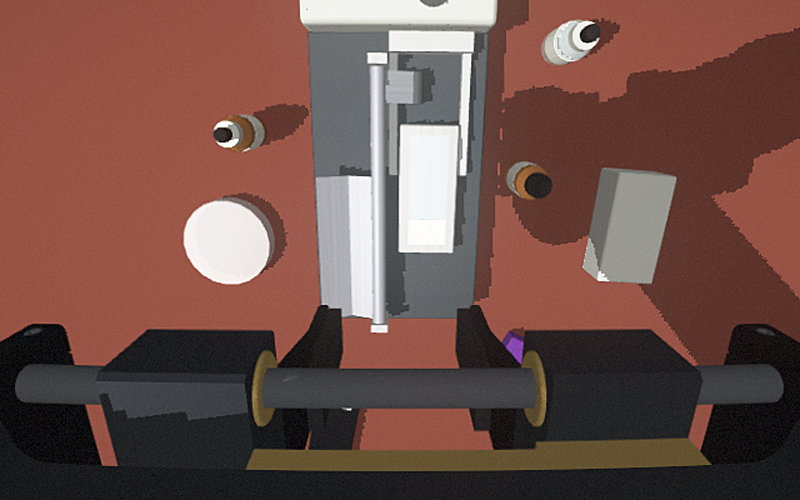

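The wrist view shows the holder's top corners at (399,252), (453,251), (400,125) and (459,125). The lugs are at (379,328) and (377,58), and the bed's tail corner is at (471,318). Both fingertips show at the bottom, in line with the tail.

```bash
python3 - <<'E'
from h import *
o=np.load('o1.npy',allow_pickle=True).item()
u=lambda a:[((x+.5)*.8-.5,(y+.5)*.8-.5) for x,y in a]
S=[(-145,-40,30),(-140,34,56),(45,34,56),(64,-40,30),(64,82,30)]
p,r=fit("wrist",u([(472,318),(379,328),(377,58),(488,32),(308,32)]),S,o);print(p,r.tolist())
H=pix2w("wrist",u([(399,252),(453,251),(400,125),(459,125)]),44,o)
print(to_stage(p,H).round(1))
p2=np.array([618.9,10.7,-.0838]);print(to_stage(p2,H).round(1))
E
```

```text
[ 6.21373318e+02  1.24704010e+01 -8.93950282e-02] [[1.3, 0.7], [0.0, -0.2], [-1.0, -0.2], [0.3, 0.8], [-0.6, -1.1]]
[[-85.   19.3  44. ]
 [-84.1 -19.8  44. ]
 [  3.6  19.2  44. ]
 [  3.9 -20.3  44. ]]
[[-82.6  21.8  44. ]
 [-81.9 -17.4  44. ]
 [  6.1  21.1  44. ]
 [  6.2 -18.4  44. ]]
```

```bash
python3 - <<'E'
from h import *
plan(np.array([620.7,12.1,-.0885]),[-106,30.5,70])
E
```

```text
0 shift [-0.793 -0.247  3.019] turn [-0.002 -0.004  0.075]
3.141592653589793 shift [-0.793 -0.247  3.019] turn [ 6.0000e-03 -3.0000e-03 -3.5925e+01]
tcp stage [-74.2  20.8 190.7] q6 1.1223828769388844 F [0.67 0.45 0.91] t 1.825 op 46.214191922362396
```

Emit:
{"api": "servo_tool", "payload": {"steps": [[-0.8,-0.25,0,0,0,0.07,53],[-0.8,-0.25,1,0,0,0.07,53],[-0.8,-0.25,2,0,0,0.07,53],[-0.8,-0.25,3.0,0,0,0.07,53],[-0.8,-0.25,3.0,0,0,0.07,53],[-0.8,-0.25,3.0,0,0,0.07,53]]}}

```text
time: 2.58
position: [518.8, 52.7, 72.3]
ee_rot: [-3.138, 0.136, -0.005]
force: [0.8, -0.5, 0.2]
opening: 46.1
grip_force: 0.0
```

```bash
python3 - <<'E'
from h import *
plan(np.array([620.7,12.1,-.0885]),[-106,30.5,37])
o=get_obs();np.save('o2.npy',o,allow_pickle=True)
im=get_image("wrist");cv2.imwrite("pics/w2.png",im)
E
```

```text
0 shift [-0.025  0.024  0.882] turn [-0.01  -0.034  0.022]
3.141592653589793 shift [-0.025  0.024  0.882] turn [ 5.3000e-02 -1.6000e-02 -3.5978e+01]
tcp stage [-105.1   31.4   72.3] q6 1.070557156868371 F [ 0.77 -0.51  0.23] t 2.575 op 46.145498502347735
```

View pics/w2.png

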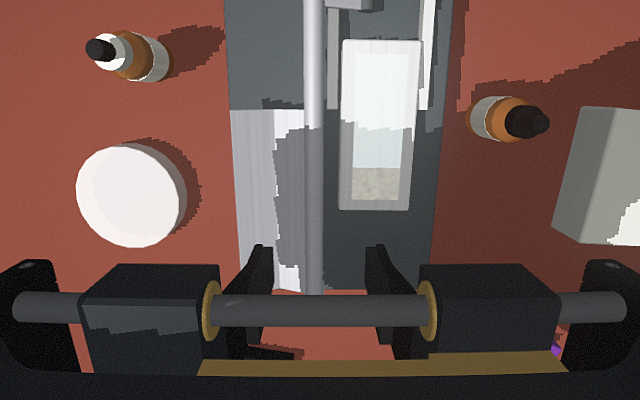

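The left finger is over the thumb bar (about (262,250)). The right finger (about (378,250)) is clear behind the holder's tail, which is at row 210. I'll press down now.

Emit:
{"api": "servo_tool", "payload": {"steps": [[0,0,0.3,0,0,0,53],[0,0,0.6,0,0,0,53],[0,0,0.75,0,0,0,53],[0,0,0.8,0,0,0,53],[0,0,0.85,0,0,0,53],[0,0,0.85,0,0,0,53],[0,0,0.85,0,0,0,53]]}}

```text
time: 3.5
position: [517.5, 50.0, 37.3]
ee_rot: [3.136, -0.139, -0.001]
force: [-0.1, -5.9, 9.0]
opening: 46.1
grip_force: 4.4
```

```bash
python3 - <<'E'
from h import *
plan(np.array([620.7,12.1,-.0885]),[-50,30.5,36])
E
```

```text
0 shift [ 1.403 -0.048  0.033] turn [ 0.024  0.007 -0.   ]
3.141592653589793 shift [ 1.403 -0.048  0.033] turn [ 1.1000e-02 -3.7000e-02  3.5999e+01]
tcp stage [-106.1   28.6   37.3] q6 1.0707318945312 F [-0.15 -5.89  8.97] t 3.5 op 46.092750422869656
```

Emit:
{"api": "servo_tool", "payload": {"steps": [[0,-0.03,0.03,0,0,0,53],[0,-0.04,0.04,0,0,0,53],[0,-0.04,0.04,0,0,0,53]]}}

```text
time: 3.88
position: [517.6, 51.1, 36.2]
ee_rot: [3.136, -0.138, -0.001]
force: [-0.6, -8.6, 10.6]
opening: 46.0
grip_force: 5.8
```

```bash
python3 - <<'E'
from h import *
plan(np.array([620.7,12.1,-.0885]),[-50,30.5,36])
im=get_image("wrist")[0:300,160:520];cv2.imwrite("pics/w3.png",cv2.resize(im,None,fx=2,fy=2,interpolation=cv2.INTER_CUBIC))
E
```

```text
0 shift [ 1.403 -0.019  0.004] turn [0.032 0.009 0.003]
3.141592653589793 shift [ 1.403 -0.019  0.004] turn [-1.3000e-02  5.1000e-02 -3.5997e+01]
tcp stage [-106.1   29.7   36.2] q6 1.0678996365971412 F [-0.57 -8.6  10.58] t 3.875 op 46.028013604183876
```

View pics/w3.png

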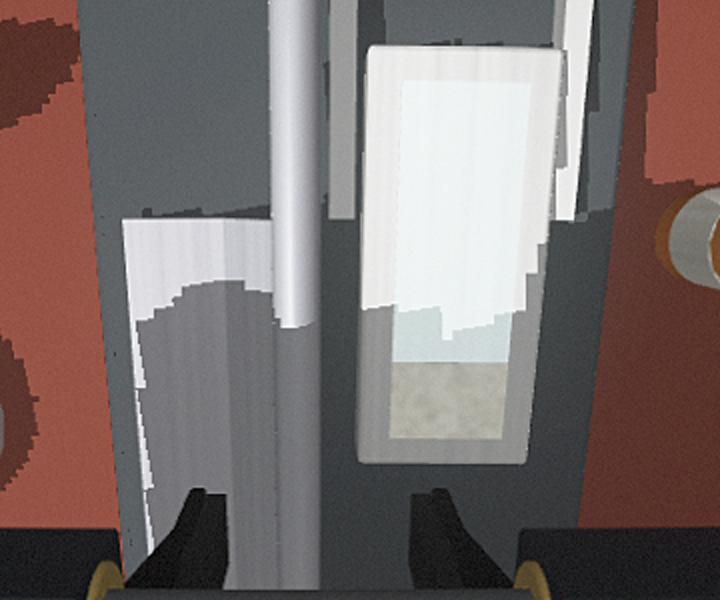

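The bar now looks level and fully down, and the holder's tail is about 10 mm ahead of the right finger. I'll slide forward while holding the bar.

Emit:
{"api": "servo_tool", "payload": {"steps": [[0.12,0,0,0,0,0,53],[0.24,0,0,0,0,0,53],[0.36,0,0,0,0,0,53],[0.48,0,0,0,0,0,53],[0.6,0,0,0,0,0,53],[0.7,0,0,0,0,0,53],[0.8,0,0,0,0,0,53],[0.8,0,0,0,0,0,53]]}}

```text
time: 4.92
position: [542.8, 48.0, 35.8]
ee_rot: [3.133, -0.138, -0.023]
force: [-16.8, -0.4, 22.3]
opening: 46.2
grip_force: 11.4
```

```bash
python3 - <<'E'
from h import *
plan(np.array([620.7,12.1,-.0885]),[-50,30.5,36])
im=get_image("wrist")[0:300,160:520];cv2.imwrite("pics/w4.png",cv2.resize(im,None,fx=2,fy=2,interpolation=cv2.INTER_CUBIC))
E
```

```text
0 shift [ 0.769 -0.04  -0.016] turn [0.068 0.162 0.002]
3.141592653589793 shift [ 0.769 -0.04  -0.016] turn [ -0.255   0.107 -35.997]
tcp stage [-80.8  28.9  35.8] q6 1.0986522119058233 F [-16.82  -0.43  22.27] t 4.925 op 46.22131411960899
```

View pics/w4.png

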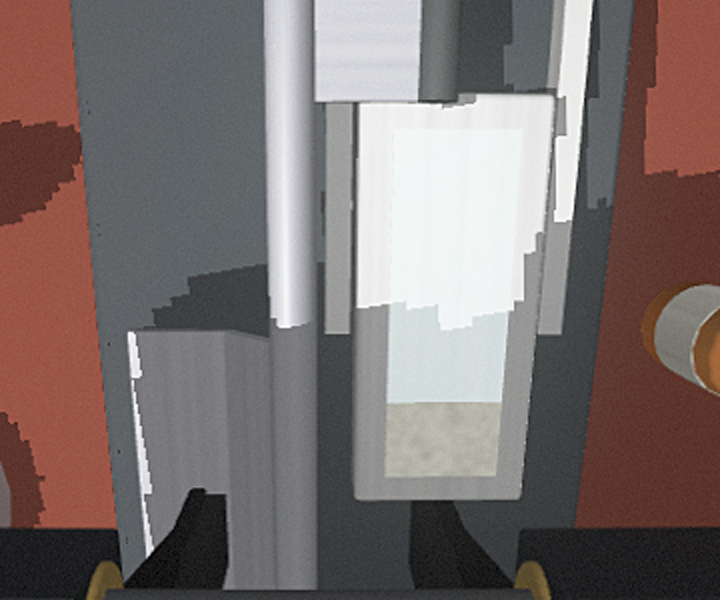

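Emit:
{"api": "servo_tool", "payload": {"steps": [[0,0,-0.03,0,0,0,53],[0,0,-0.03,0,0,0,53]]}}

```text
time: 5.22
position: [546.8, 49.1, 36.3]
ee_rot: [3.136, -0.139, -0.009]
force: [-6.8, -1.5, 9.4]
opening: 46.3
grip_force: 4.7
```

```bash
python3 - <<'E'
from h import *
p=np.array([620.7,12.1,-.0885])
plan(p,[-50,30.5,36])
o=get_obs()
im=get_image("wrist");cv2.imwrite("pics/w5r.png",im);np.save('o5.npy',o,allow_pickle=True)
im=im[0:300,160:520];cv2.imwrite("pics/w5.png",cv2.resize(im,None,fx=2,fy=2,interpolation=cv2.INTER_CUBIC))
# from w4 picture (pose nearly that of now): tail row 498, nose row 95, rail end 333
u=lambda a:[(160+x/2,y/2) for x,y in a]
print(to_stage(p,pix2w("wrist",u([(438,498),(500,95),(338,333),(340,333)]),[44,44,38,38],o)).round(1))
E
```

```text
0 shift [ 0.672 -0.005  0.004] turn [ 0.029  0.064 -0.004]
3.141592653589793 shift [ 0.672 -0.005  0.004] turn [ 0.1   -0.045 35.995]
tcp stage [-76.9  30.3  36.3] q6 1.0974834591702838 F [-6.79 -1.49  9.44] t 5.225 op 46.25358014546669
[[-64.3   1.9  44. ]
 [ 24.2  -6.5  44. ]
 [-25.9  25.7  38. ]
 [-25.9  25.2  38. ]]
```

View pics/w5.png

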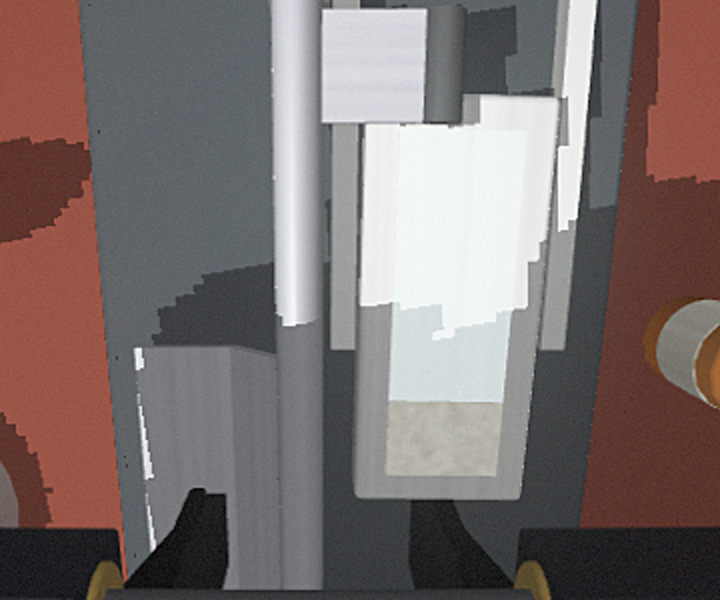

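Friction was the cause: the nose is now passing under the raised jaw (row 97, beyond the jaw's edge at row 123), with the tail against the finger. I'll continue with a lighter press.

Emit:
{"api": "servo_tool", "payload": {"steps": [[0.1,0,-0.01,0,0,0,53],[0.2,0,-0.015,0,0,0,53],[0.3,0,-0.02,0,0,0,53],[0.4,0,-0.02,0,0,0,53],[0.4,0,-0.02,0,0,0,53]]}}

```text
time: 5.9
position: [563.8, 48.1, 36.6]
ee_rot: [3.137, -0.14, -0.007]
force: [-3.5, -1.1, 5.9]
opening: 45.7
grip_force: 3.0
```

```bash
python3 - <<'E'
from h import *
p=np.array([620.7,12.1,-.0885])
plan(p,[-50,30.5,36])
E
```

```text
0 shift [0.247 0.009 0.014] turn [ 0.019  0.049 -0.007]
3.141592653589793 shift [0.247 0.009 0.014] turn [ 7.6000e-02 -3.0000e-02  3.5993e+01]
tcp stage [-59.9  30.9  36.6] q6 1.1108498885415843 F [-3.45 -1.14  5.92] t 5.9 op 45.717526772295855
```

Emit:
{"api": "servo_tool", "payload": {"steps": [[0.08,0,0,0,0,0,53],[0.16,0,0,0,0,0,53],[0.22,0,0,0,0,0,53],[0.26,0,0,0,0,0,53],[0.26,0,0,0,0,0,53]]}}

```text
time: 6.52
position: [572.2, 47.1, 36.4]
ee_rot: [3.136, -0.141, -0.013]
force: [-7.6, 0.9, 8.2]
opening: 46.1
grip_force: 4.7
```

```bash
python3 - <<'E'
from h import *
p=np.array([620.7,12.1,-.0885])
plan(p,[-50,30.5,36])
o=get_obs()
im=get_image("wrist");np.save('o6.npy',o,allow_pickle=True)
im=im[0:300,160:520];cv2.imwrite("pics/w6.png",cv2.resize(im,None,fx=2,fy=2,interpolation=cv2.INTER_CUBIC))
E
```

```text
0 shift [0.034 0.002 0.011] turn [ 0.028  0.091 -0.016]
3.141592653589793 shift [0.034 0.002 0.011] turn [ 0.143 -0.044 35.984]
tcp stage [-51.4  30.6  36.4] q6 1.1188681520952348 F [-7.55  0.94  8.2 ] t 6.525 op 46.07191582290488
```

View pics/w6.png

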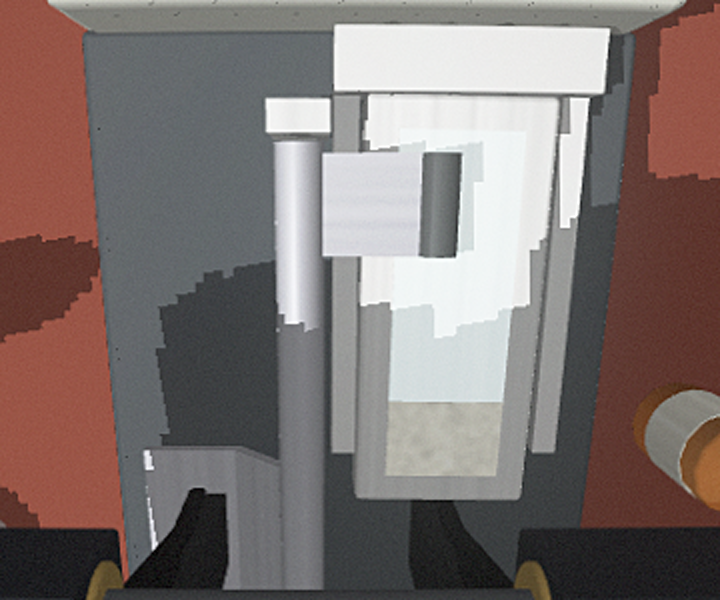

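The nose appears to meet the stop's face (both at about row 95). I'll push a little more to confirm.

Emit:
{"api": "servo_tool", "payload": {"steps": [[0.05,0,0,0,0,0,53],[0.1,0,0,0,0,0,53],[0.12,0,0,0,0,0,53],[0.12,0,0,0,0,0,53]]}}

```text
time: 7.08
position: [572.6, 46.8, 36.3]
ee_rot: [3.135, -0.143, -0.027]
force: [-17.9, 6.0, 16.2]
opening: 45.7
grip_force: 10.4
```

Home: 10 N more moved it only 0.4 mm. I'll back off from the tail first, then lift clear.

Emit:
{"api": "servo_tool", "payload": {"steps": [[-0.15,0,0,0,0,0,53],[-0.3,0,0,0,0,0,53],[-0.4,0,0,0,0,0,53],[-0.4,0,-0.2,0,0,0,53],[-0.4,0,-0.5,0,0,0,53],[-0.4,0,-1.2,0,0,0,53],[-0.4,0,-2.2,0,0,0,53],[-0.4,0,-2.2,0,0,0,53]]}}

```text
time: 8.07
position: [566.4, 49.4, 128.5]
ee_rot: [-3.136, 0.138, -0.009]
force: [0.1, -0.8, -0.4]
opening: 46.2
grip_force: 0.0
```

```bash
python3 - <<'E'
from h import *
p=np.array([620.7,12.1,-.0885])
plan(p,[-50,30.5,120])
o=get_obs();np.save('o7.npy',o,allow_pickle=True)
im=get_image("wrist")[0:300,160:520];cv2.imwrite("pics/w7.png",cv2.resize(im,None,fx=2,fy=2,interpolation=cv2.INTER_CUBIC))
E
```

```text
0 shift [0.182 0.047 0.213] turn [-0.026 -0.066  0.003]
3.141592653589793 shift [0.182 0.047 0.213] turn [  0.104  -0.042 -35.997]
tcp stage [-57.3  32.3 128.5] q6 1.110040539504819 F [ 0.06 -0.76 -0.4 ] t 8.075 op 46.211733459894994
```

View pics/w7.png

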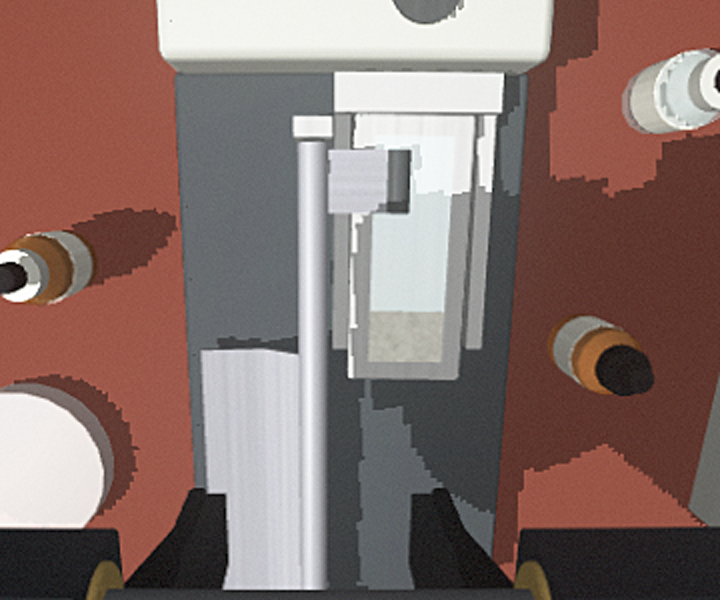

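The holder is against the stop (row 113), straight between the rails, with the jaw resting on it and the gripper clear.

Emit:
{"api": "servo_tool", "payload": {"steps": [[0,0,-0.5,0,0,0,53],[0,0,-0.5,0,0,0,53],[0,0,-0.5,0,0,0,53],[0,0,-0.5,0,0,0,53]]}}

```text
time: 8.62
position: [564.0, 48.7, 143.7]
ee_rot: [3.138, -0.14, -0.004]
force: [0.1, -0.3, -0.1]
opening: 46.0
grip_force: 0.0
```

```bash
python3 -c "
from rig import *
print(sign_off())"
```

```text
the job is handed in; nothing more can be done
None
```

The holder is fully home against the stop with the clip closed on it and the arm clear; I handed the job in at about 8.6 s, and the sign-off gave no verdict.

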